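# Open the biscuit jar in the pantry brace

### The job

Open the square glass biscuit jar on the pantry counter: first stand it, cap still on, fully down in the square pocket of the wooden brace block so that it cannot turn, then unscrew its tight cap counter-clockwise (seen from above) until the thread lets go, and lift it straight off. Finish while still holding the cap in the gripper, level and still, centred over the jar's mouth with its lower edge two to three centimetres above the rim, and with the jar left standing in the brace. Do not tip the jar over, and leave the round jar, the tin and the mug where they are.

Things in the scene. Friction and masses are not known exactly. Their poses are not given: they have to be found in the camera images.
- jar_mid (a point): centre of the square body of the glass jar (58 x 58 mm in plan, 56 mm tall), 28 mm above its foot; sloping shoulder to 70 mm, then a round 43 mm neck. Full of biscuits, about 0.4 kg with cap (varies). x, y axes square to its sides, z up. The whole jar can be lifted by its cap; standing free it would turn with the cap.
- jar_mouth (a point): centre of the jar's rim, 94 mm above its foot; axes as the jar. A springy black rubber seal in the mouth makes the cap tight: up to about 0.8 N m at first, easing as it turns (grip with 60 N or more). The cap stays at whatever turn it is left.
- cap_mid (a point): centre of the ribbed round steel screw cap, 58 mm diameter, 23 mm tall. Screwed on, this point is 86 mm above the jar's foot (8 mm below the rim point) and its x axis lies along the jar's x axis. z up.
- pocket (a point): centre of the pocket floor of the pale wooden brace, 6 mm above the counter; x, y axes square to the pocket's sides, z up. Pocket 63 mm square, lip flared to 79 mm over the top 8 mm, 28 mm deep in all. The jar fits any of four ways round with 2.5 mm play each side, so it turns up to 6 degrees before it is braced.
- round_jar: bystander: round glass jar with a steel lid, 72 mm diameter, 130 mm tall; origin at the centre of its underside
- tin: bystander: closed steel food tin with a plain painted band, 74 mm diameter, 105 mm tall; origin at the centre of its underside
- mug: bystander: white mug, 80 mm diameter, 90 mm tall; origin at the centre of its underside
- cap_edge (a point): centre of the cap's open lower edge, 11.5 mm below the cap's centre; axes as the cap. Coarse right-handed thread: turned counter-clockwise from above the cap rises 3.3 mm per 100 degrees and comes free after about 113 degrees relative to the jar; beyond 145 degrees it meets the next thread unless lifted. Once free it must rise some 20 mm more to clear the rim.
- brace: the fixed brace block, 100 x 100 mm, 34 mm tall, with low screwed flanges on its -x and +x sides (146 mm over them); origin at the centre of its underside, axes as the pocket
Not all that is in view belongs to the job. Of the things that look like the part that bears cap_mid, the larger one is meant. Of the things that look like the brace, take the one that is farthest to the robot's left at the start.

How it is judged (in metres and radians):
On the way, in this order (a step that is already met when the one before it is completed fails the run):
1. the jar stands fully down and upright in the brace's pocket, with its cap still screwed on (z of jar_mid in the frame of pocket below 0.031 m and horizontal distance between jar_mid and pocket below 0.007 m and angle between jar_mid's own z axis and vertical below 0.08 rad and z of cap_mid in the frame of jar_mouth below -0.006 m and angle between the x axis of cap_mid and the x axis of jar_mid, either way round below 0.6 rad), for 0.2 s.
2. the cap is turned on its thread by more than 57 degrees relative to the jar while the jar stands in the brace (z of jar_mid in the frame of pocket below 0.033 m and horizontal distance between jar_mid and pocket below 0.008 m and z of cap_mid in the frame of jar_mouth below 0 m and angle between the x axis of cap_mid and the x axis of jar_mid, either way round above 1 rad), for 0.1 s.
At the end, for the whole second after the job is handed in: The gripper still holds the cap at rest, clear of the jar, level within 10 degrees, within 15 mm of the jar's axis and with its lower edge 5 to 50 mm above the rim; the jar stands fully down (within 3 mm) and upright in the brace's pocket (z of cap_mid in the frame of jar_mouth between 0.0165 and 0.0615 m and horizontal distance between cap_mid and jar_mouth below 0.015 m and angle between cap_mid's own z axis and vertical below 0.17 rad and contact force between the fingers and cap above 2 N and contact force between cap and jar below 0.05 N and linear speed of each of cap, jar below 0.02 m/s and z of jar_mid in the frame of pocket below 0.031 m and horizontal distance between jar_mid and pocket below 0.007 m and angle between jar_mid's own z axis and vertical below 0.08 rad); the arm keeps its last pose, push and grip.
It fails at once if the jar is tipped over (angle between jar_mid's own z axis and vertical above 0.5 rad).
It fails at once if a bystander is pushed away or knocked over (distance of any of round_jar, tin, mug from where it was at the start of the episode above 0.03 m).
It also fails if it takes over 58 s, if anything falls off the work surface, if the arm or the gripper's body presses on something with over 40 N, if the wrist force passes 120 N, or if a joint passes its speed limit or range.

### The arm

A 6-joint arm with a two-finger parallel gripper is mounted at the origin on the work surface. World frame = base frame: x ahead of the robot, y to its left, z up, the work surface at z = 0. Lengths are in m, angles in degrees, forces in N, time in s.
With the tool pointing down it reaches from about 0.25 to 0.8 m from the base axis. Payload 8.5 kg.
Tool frame: the origin (TCP) lies at the very end of the fingers, on their centre line; the grasp point (between the pads) lies 19 mm behind it; z points along the fingers, y is the direction in which the jaws open and shut (so a half turn about z gives the same grasp; the last joint's range is limited). The gripper opens to 85 mm and grips with 20 to 120 N. Pads are 22 mm wide; open, the fingers measure 114 mm over their backs; the gripper's body (76 mm by 85 mm) begins 54 mm behind the grasp point. The pads swing forward as they close: fully open they stand 13 mm farther back than shut.
Start: joints at [69.5, 13.648, -0.773, 75.585, 0, 90], TCP at [0.184, 0.492, 0.231] pointing down, gripper open.
Joint ranges: [-152.45, 152.45], [-59.26, 108.67], [-65.41, 83.53], [-104.44, 129.93], [-82.83, 76.93], [-180, 180]. Speed limits (degrees/s): [127.2, 127.2, 159.86, 180, 180, 180].

### API

Orientations are given as [roll, pitch, yaw] about the fixed x, y, z axes, in that order (R = Rz(yaw) Ry(pitch) Rx(roll)).
In Python, from rig import readout, read_camera, get_calibration, bot gives the robot as it stands.
- The arm moves only by the shell command python3 -m inch 'ROWS' [OPENING]. ROWS is JSON, one flat list of numbers, 6 for each row, row after row: the shift along the tool's x, y, z in m, then the turn, a rotation vector about the tool's x, y, z in units of 5 degrees (1.0 is 5 degrees). A call has 1 to 5 rows; each row shifts and turns the commanded pose from where the row before left it, along the tool's axes as they then stand; what a row does not reach is not made up. A row lasts 1/12 s, in which the tool goes at most 41.7 mm and 7.16 degrees, less where a joint would pass 70% of its speed; a pose out of reach is approached as far as the arm can. A call is refused whole if a number of a shift passes 0.0417 or a number of a turn 1, either way. A call with a gripper value outside its range is refused whole. OPENING is the opening, from 0 (shut) to 1 (fully open), set as the call begins (- or left out, the last holds). The fingers move at their own pace and stop on an object; the grip force is fixed at half the most. Time passes only in rows, so rows that do not move let the fingers close. It gives the time, the measured TCP pose, the force and the opening at its end, in the units of the state.
- readout.get_obs(): the state, without advancing time (a new reading comes with each control period).
- read_camera(name): name is "scene" or "top" or "wrist"; returns the picture (400x640x3 uint8, red, green, blue); there is no depth.
- get_calibration(name): a dict with "fx", "fy", "cx", "cy" (pixels), "k1" (the pictures are not rectified: a ray, as slopes to the right and down, at radius r is drawn at 1 + k1 r^2 times it, then the intrinsics apply), "origin" and "attitude" of the camera in the world. Camera axes: x right, y down, z forward; pixel columns grow to the right and rows downward; lengths in m; the calibration is good to about 2 mm. A picture is of the moment at which its call begins: read the wrist's pose just before it. get_calibration takes no time and is no camera call; for the wrist camera it gives the pose at the moment of the call.
- bot.close_job(): hands the job in, once; it reports no verdict.
The state is a dict: "clock": time; "q": joint angles; "qvel": joint speeds; "joint_torque": joint torques, N m; "tool_pos": TCP position; "ee_rot": TCP orientation; "ft_force": force on the tool from outside, world axes, zero at the start; "moment": the same for the moment, N m; "gripper_width": finger opening in m.
Only numpy, scipy, OpenCV 4.12 (cv2) and the standard library are available. Lean on these libraries where they do the work, as an engineer would, in place of code of your own. Each camera call takes 0.05 s, during which the arm holds its last target.

## Working session

There is one attempt and no reset: what is moved stays moved. The work goes in short steps, Python scripts to look and compute and a shell command to move; the robot and the scene stay as the last step left them, time stands still between calls to the robot, and variables do not carry over. Pictures are saved under pics/ and viewed, and the job is handed in when it is done.

```bash
ls; mkdir -p pics; python3 - <<'E'
from rig import readout, read_camera, get_calibration, bot
import cv2
o=readout.get_obs();print({k:o[k] for k in('clock','tool_pos','ee_rot','ft_force','gripper_width')})
for n in('scene','top','wrist'):
    c=get_calibration(n);print(n,c)
    cv2.imwrite(f'pics/{n}0.png',cv2.cvtColor(read_camera(n),cv2.COLOR_RGB2BGR))
E
```

```text
pics
{'clock': 0.0, 'tool_pos': array([0.1837069 , 0.49134758, 0.23065674]), 'ee_rot': array([-1.79914792e+02, -1.13209784e-03,  1.59498614e+02]), 'ft_force': array([-4.39186106e-07, -6.36697269e-03, -4.81103412e-01]), 'gripper_width': 0.08532455700977516}
scene {'fx': 409.79357806594794, 'fy': 409.79357806594794, 'cx': 320.5480410108152, 'cy': 201.31268751294928, 'k1': -0.058477107672615845, 'origin': array([ 0.90196676, -0.53781843,  0.73485857]), 'attitude': array([-135.53356499,    1.02844947,   28.09355053])}
top {'fx': 407.3258623450984, 'fy': 407.3258623450984, 'cx': 323.640222290012, 'cy': 198.75790750780865, 'k1': -0.01234074779164681, 'origin': array([0.49797003, 0.00896536, 1.13510592]), 'attitude': array([-175.64144174,   -0.48102235,  -90.16085015])}
wrist {'fx': 280.21412416817475, 'fy': 280.21412416817475, 'cx': 326.5507084513679, 'cy': 197.43853243035537, 'k1': -0.019423993425332974, 'origin': array([0.11572851, 0.51676704, 0.37327542]), 'attitude': array([ 1.63427449e+02, -3.91862974e-02,  6.95190133e+01])}
```

View pics/scene0.png

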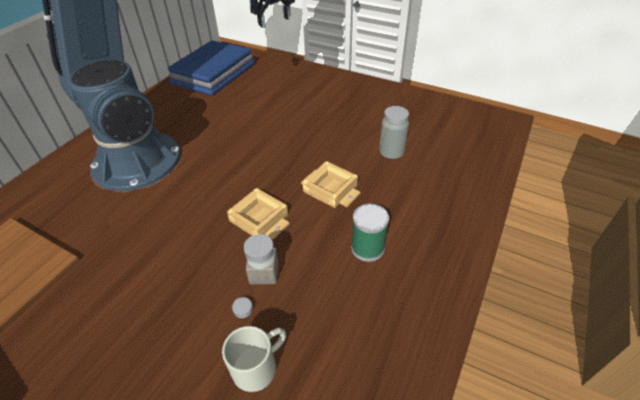

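View pics/top0.png

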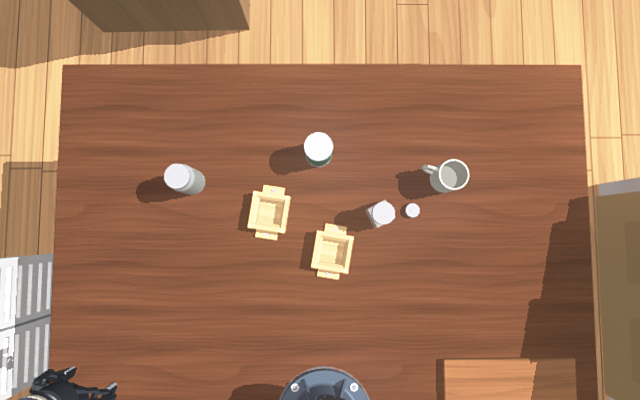

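View pics/wrist0.png

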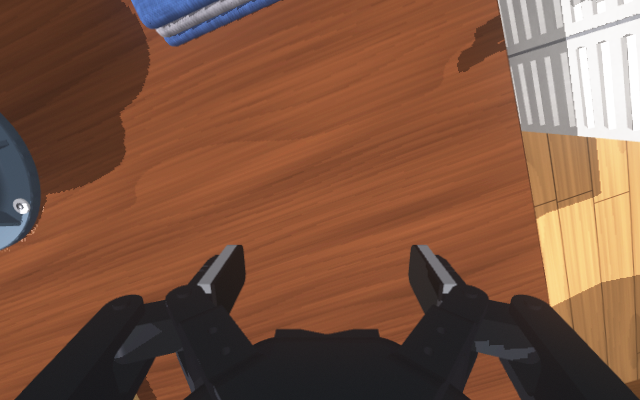

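The top view shows two caps: the jar's cap at (381,213) and a smaller loose one at (413,210). It also shows two braces, at (269,212) and (332,252). I choose the larger cap, on the jar, and the left brace at (269,212). A close crop comes next to check both.

```bash
cat > h.py <<'E'
import numpy as np, cv2
from scipy.spatial.transform import Rotation as R
from rig import readout, read_camera, get_calibration
def grab(n,name):
    c=get_calibration(n); im=cv2.cvtColor(read_camera(n),cv2.COLOR_RGB2BGR)
    cv2.imwrite(f'pics/{name}.png',im); np.save(f'pics/{name}.npy',c,allow_pickle=True); return im,c
def load(name): return cv2.imread(f'pics/{name}.png'),np.load(f'pics/{name}.npy',allow_pickle=True).item()
def K(c): return np.array([[c['fx'],0,c['cx']],[0,c['fy'],c['cy']],[0,0,1]])
def D(c): return np.array([c['k1'],0,0,0,0.])
def px2w(c,uv,z):
    p=cv2.undistortPoints(np.array(uv,float).reshape(-1,1,2),K(c),D(c)).reshape(-1,2)
    d=np.c_[p,np.ones(len(p))]@R.from_euler('xyz',c['attitude'],degrees=True).as_matrix().T
    o=c['origin']; return o+d*((z-o[2])/d[:,2:3])
def w2px(c,P):
    M=R.from_euler('xyz',c['attitude'],degrees=True).as_matrix().T
    return cv2.projectPoints(np.array(P,float).reshape(-1,1,3),cv2.Rodrigues(M)[0],-M@c['origin'],K(c),D(c))[0].reshape(-1,2)
def crop(im,x,y,w,h,s,name):
    cv2.imwrite(f'pics/{name}.png',cv2.resize(im[y:y+h,x:x+w],None,fx=s,fy=s,interpolation=cv2.INTER_CUBIC))
E
python3 - <<'E'
from h import *
c=get_calibration('top')
for n in('top','scene'):
    np.save(f'pics/{n}0.npy',get_calibration(n),allow_pickle=True)
im,c=load('top0'); crop(im,230,170,200,120,4,'t_crop')
im2,c2=load('scene0'); crop(im2,220,150,160,120,5,'s_crop')
print('cap top', px2w(c,[(382,213),(413,210)],0.0975))
print('brace', px2w(c,[(269,212),(332,252)],0.034))
print('tin,round,mug', px2w(c,[(318,147)],.105),px2w(c,[(178,178)],.13),px2w(c,[(453,174)],.09))
E
```

```text
cap top [[ 0.5402615  -0.14879321  0.0975    ]
 [ 0.5477226  -0.2282739   0.0975    ]]
brace [[ 0.54630628  0.14723319  0.034     ]
 [ 0.43842762 -0.0225629   0.034     ]]
tin,round,mug [[0.70944896 0.01417066 0.105     ]] [[0.62698872 0.36151078 0.13      ]] [[ 0.64132473 -0.33599462  0.09      ]]
```

View pics/t_crop.png

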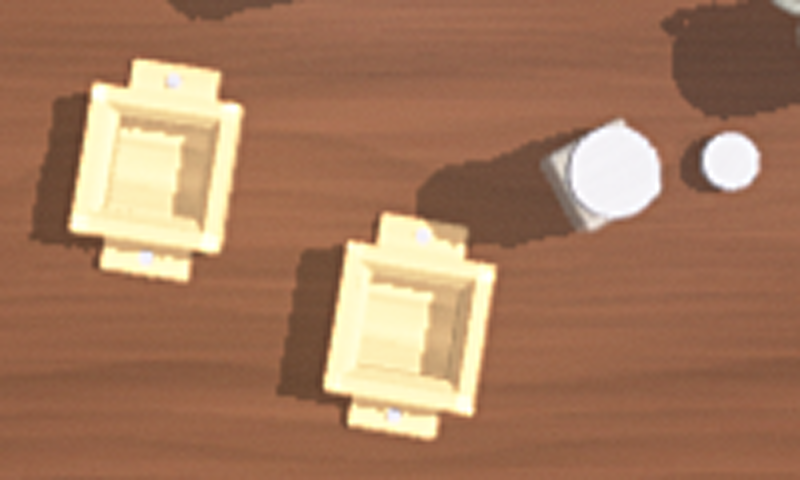

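View pics/s_crop.png

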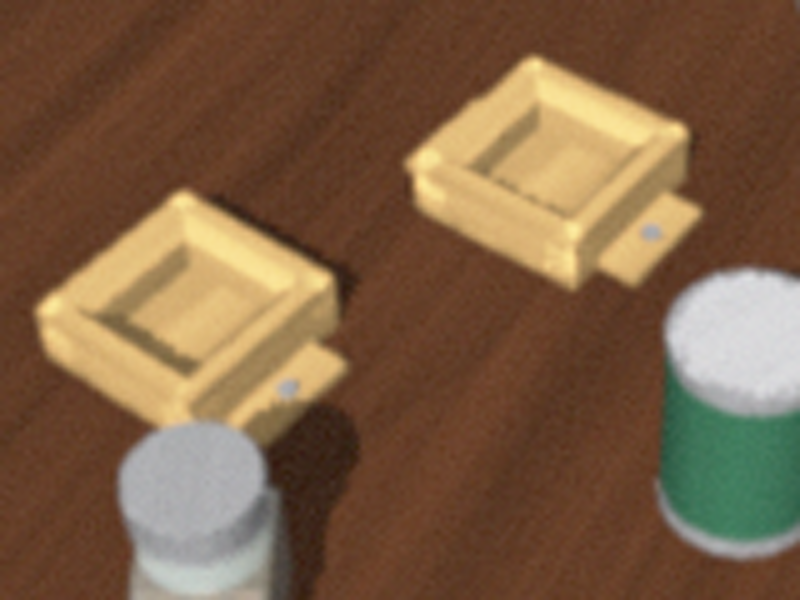

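The crops confirm the choice: the square jar with the larger cap (crop 615,172), and the left brace, whose outer corners are at crop (95,85), (243,102), (218,253) and (70,233). Next I measure poses and rotations.

```bash
python3 - <<'E'
from h import *
im,c=load('top0')
f=lambda p:[((x+.5)/4-.5+230,(y+.5)/4-.5+170) for x,y in p]
P=px2w(c,f([(95,85),(243,102),(218,253),(70,233)]),.034)
print(P,P.mean(0),[np.linalg.norm(P[i]-P[(i+1)%4]) for i in range(4)],[np.degrees(np.arctan2(*(P[(i+1)%4]-P[i])[1::-1])) for i in range(4)])
Q=px2w(c,f([(545,160),(618,122),(590,230)]),.056)
print(Q,[np.degrees(np.arctan2(*(Q[i]-Q[0])[1::-1])) for i in(1,2)],[np.linalg.norm(Q[i]-Q[0]) for i in (1,2)],Q[1:].mean(0))
print(px2w(c,f([(615,172)]),.0975))
E
```

```text
[[0.60372662 0.19000913 0.034     ]
 [0.59194538 0.08965576 0.034     ]
 [0.48998046 0.10613629 0.034     ]
 [0.50366086 0.20581434 0.034     ]] [0.54732833 0.14790388 0.034     ] [np.float64(0.10104254424704684), np.float64(0.10328819549267002), np.float64(0.10061246202952476), np.float64(0.10130626728857756)] [np.float64(-96.6957375532507), np.float64(170.81872086042185), np.float64(82.18521361843442), np.float64(-8.975617920273276)]
[[ 0.55102349 -0.1123523   0.056     ]
 [ 0.57619843 -0.16123363  0.056     ]
 [ 0.5045935  -0.14167258  0.056     ]] [np.float64(-62.75056115133473), np.float64(-147.72782660794724)] [np.float64(0.05498328219167369), np.float64(0.054912869717717215)] [ 0.54039596 -0.1514531   0.056     ]
[[ 0.54120966 -0.15232147  0.0975    ]]
```

```bash
python3 -m inch '[-0.031,-0.0265,0,0,0,0,-0.031,-0.0265,0,0,0,0,-0.031,-0.0265,0,0,0,0,-0.031,-0.0265,0,0,0,0,-0.031,-0.0265,0,0,0,0]' 1; python3 -c "
from rig import readout;print(readout.get_obs()['q'])"
```

```text
clock: 0.57
tool_pos: [0.2828, 0.3116, 0.2311]
ee_rot: [-180.0, -0.0, 159.5]
ft_force: [1.0, 1.4, 1.2]
gripper_width: 0.0855
[ 4.77752806e+01  3.42866772e+00 -1.32512874e+01  7.33375017e+01
 -5.79253550e-03  6.82256909e+01]
```

```bash
for i in 1; do python3 -m inch '[-0.031,-0.0265,0,0,0,0,-0.031,-0.0265,0,0,0,0,-0.031,-0.0265,0,0,0,0,-0.031,-0.0265,0,0,0,0,-0.031,-0.0265,0,0,0,0]'; python3 -m inch '[-0.031,-0.0265,0,0,0,1,-0.031,-0.0265,0,0,0,1,-0.031,-0.0265,0,0,0,1,-0.031,-0.0265,0,0,0,1,-0.031,-0.0265,0,0,0,1]';done; python3 - <<'E'
from h import *
grab('wrist','w1')
E
```

```text
clock: 0.98
tool_pos: [0.3818, 0.133, 0.2314]
ee_rot: [180.0, 0.0, 159.5]
ft_force: [0.9, -0.3, -0.0]
gripper_width: 0.0858
clock: 1.4
tool_pos: [0.4477, -0.0585, 0.2311]
ee_rot: [180.0, 0.0, 134.3]
ft_force: [1.1, 0.8, 0.4]
gripper_width: 0.0854
```

View pics/w1.png

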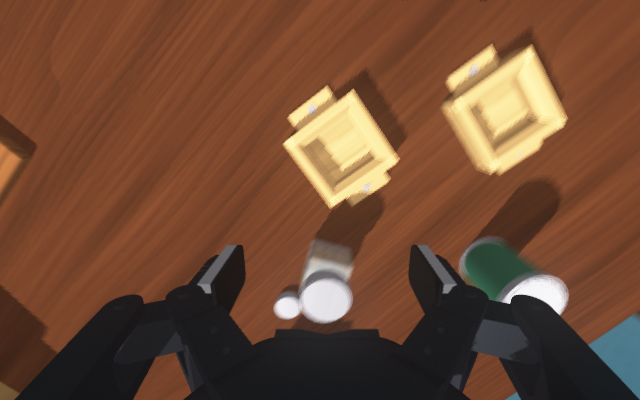

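```bash
python3 -m inch '[0,0,0,0,0,0.95,0,0,0,0,0,0.95,0,0,0,0,0,0.95,-0.038,0.01,0,0,0,0,-0.038,0.01,0,0,0,0]'; python3 -m inch '[-0.038,0.01,0,0,0,0,-0.012,0.004,0,0,0,0,0,0,0,0,0,0,0,0,0,0,0,0,0,0,0,0,0,0]'; python3 - <<'E'
from h import *
grab('wrist','w2'); grab('top','t2')
E
```

```text
clock: 1.87
tool_pos: [0.5026, -0.112, 0.2318]
ee_rot: [180.0, 0.0, 120.3]
ft_force: [1.1, 0.8, 0.4]
gripper_width: 0.0853
clock: 2.28
tool_pos: [0.5391, -0.1475, 0.2311]
ee_rot: [-179.9, -0.1, 120.3]
ft_force: [-0.6, -0.4, 0.8]
gripper_width: 0.0855
```

View pics/w2.png

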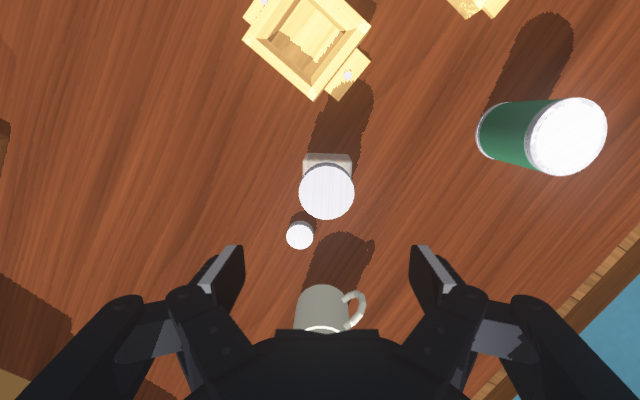

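```bash
python3 - <<'E'
from h import *
im,c=load('w2'); crop(im,277,130,100,75+25,6,'w2c')
o=readout.get_obs();print(o['tool_pos'],c['origin'],c['attitude'])
print(px2w(c,[(326.5,191)],.0975), px2w(c,[(303,153),(351.5,154)],.056))
E
```

```text
[ 0.53923956 -0.14726774  0.23162672] [ 0.50262178 -0.08515866  0.37366028] [ 1.63561907e+02 -5.15960375e-02  3.02802065e+01]
[[ 0.54042076 -0.14950463  0.0975    ]] [[ 0.50075476 -0.13415822  0.056     ]
 [ 0.54866995 -0.10749321  0.056     ]]
```

View pics/w2c.png

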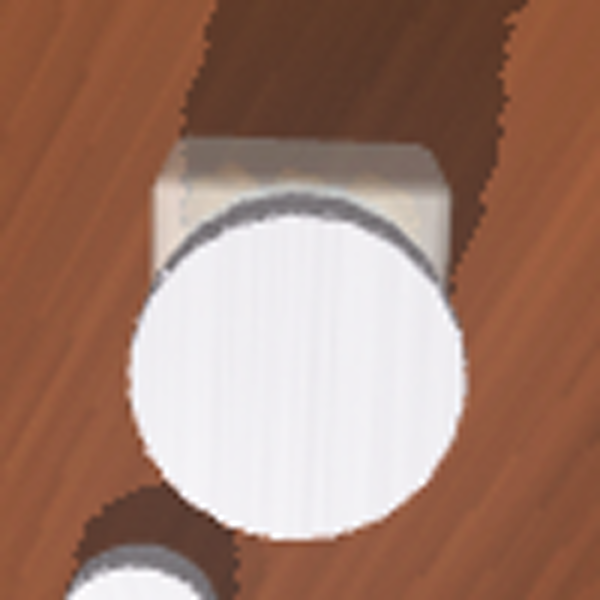

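```bash
python3 - <<'E'
from h import *
im,c=load('w2')
C=px2w(c,[(326.6,192.6)],.0975)[0]
A=px2w(c,[(302.8,161.),(351.6,161.5)],.056)
B=px2w(c,[(307.4,152.9),(349,153.9)],.0)
for X in(A,B):
  d=X[1]-X[0];print(X,np.linalg.norm(d),np.degrees(np.arctan2(d[1],d[0])))
E1=px2w(c,[(277+130/6,192.6),(277+466/6,192.6)],.0975);print('capdia',np.linalg.norm(E1[0]-E1[1]))
o=readout.get_obs();p=o['tool_pos'];M=R.from_euler('xyz',o['ee_rot'],degrees=True).as_matrix()
print(C,M.T@(C-p),o['ee_rot'])
im,c=load('t2');crop(im,340,170,100,80,8,'t2c')
E
```

```text
[[ 0.50495403 -0.14222189  0.056     ]
 [ 0.55325026 -0.11469355  0.056     ]] 0.05559078298243351 29.68269052476594
[[ 0.50541267 -0.13973499  0.        ]
 [ 0.55384574 -0.11299612  0.        ]] 0.05532385227654723 28.902151066323704
capdia 0.05726162684911846
[ 0.54136314 -0.15091602  0.0975    ] [-4.23693744e-03  5.84861752e-06  1.34126223e-01] [-1.79994541e+02 -6.67363825e-03  1.20296753e+02]
```

View pics/t2c.png

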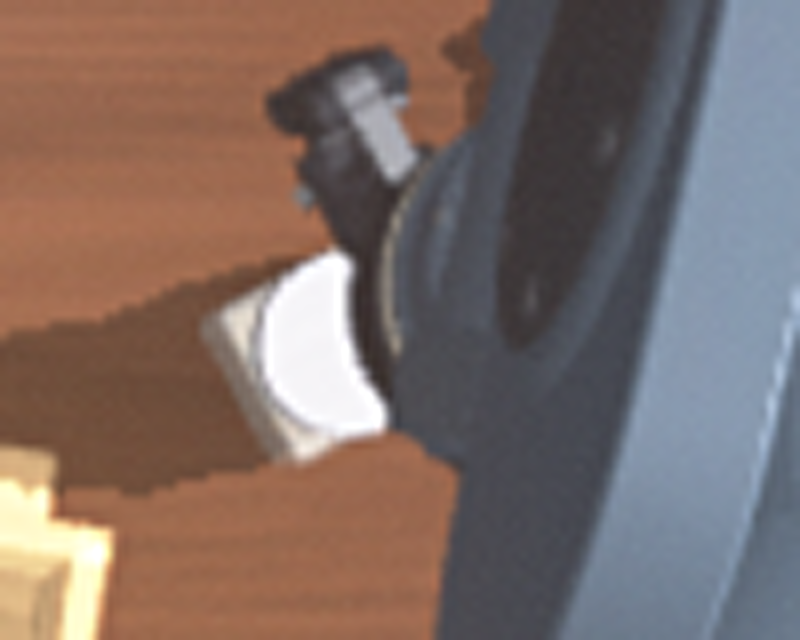

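```bash
python3 -m inch '[-0.004,0,0.035,0,0,0,0,0,0.035,0,0,0,0,0,0.035,0,0,0,0,0,0.035,0,0,0,0,0,0.028,0,0,0]'; python3 -m inch '[0,0,0,0,0,0,0,0,0,0,0,0]'; python3 -m inch '[0,0,0,0,0,0,0,0,0,0,0,0,0,0,0,0,0,0,0,0,0,0,0,0,0,0,0,0,0,0]' 0;python3 -m inch '[0,0,0,0,0,0,0,0,0,0,0,0,0,0,0,0,0,0,0,0,0,0,0,0,0,0,0,0,0,0]'
```

```text
clock: 2.8
tool_pos: [0.5407, -0.1505, 0.0617]
ee_rot: [-180.0, -0.0, 120.3]
ft_force: [-0.1, 0.3, -0.6]
gripper_width: 0.0854
clock: 2.97
tool_pos: [0.5409, -0.1508, 0.0632]
ee_rot: [-179.9, -0.1, 120.3]
ft_force: [-0.0, -0.1, 1.5]
gripper_width: 0.0853
clock: 3.38
tool_pos: [0.5432, -0.1521, 0.0659]
ee_rot: [179.9, 0.2, 120.2]
ft_force: [-2.9, -0.7, 7.9]
gripper_width: 0.0567
clock: 3.8
tool_pos: [0.5431, -0.1521, 0.0659]
ee_rot: [179.9, 0.2, 120.2]
ft_force: [-2.6, -1.1, 8.7]
gripper_width: 0.0568
```

```bash
python3 - <<'E'
from h import *
im,c=grab('scene','s3'); crop(im,200,180,120,100,6,'s3c')
E
```

```text
(no output)
```

View pics/s3c.png

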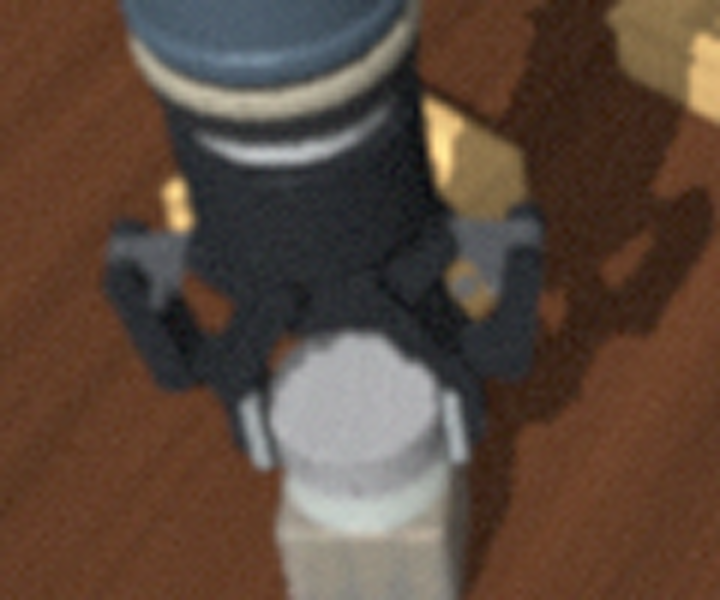

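```bash
python3 -m inch '[0,0,-0.02,0,0,0,0,0,-0.03,0,0,0,0,0,-0.03,0,0,0.5,0,0,-0.02,0,0,1,0,0,0,0,0,1]'; python3 -m inch '[0,0,0,0,0,1,0,0,0,0,0,1,0,0,0,0,0,1,0,0,0,0,0,1,0,0,0,0,0,1]';python3 -m inch '[0,0,0,0,0,0,0,0,0,0,0,0]'; python3 - <<'E'
from h import *
grab('wrist','w4')
E
```

```text
clock: 4.27
tool_pos: [0.5445, -0.1523, 0.1693]
ee_rot: [179.6, 0.3, 107.5]
ft_force: [0.1, 0.5, -3.4]
gripper_width: 0.0567
clock: 4.68
tool_pos: [0.5422, -0.1516, 0.1646]
ee_rot: [179.9, 0.0, 82.5]
ft_force: [-0.1, 1.2, -3.2]
gripper_width: 0.0566
clock: 4.85
tool_pos: [0.5422, -0.1516, 0.1642]
ee_rot: [179.9, 0.0, 82.9]
ft_force: [-0.6, -0.5, -3.5]
gripper_width: 0.0572
```

View pics/w4.png

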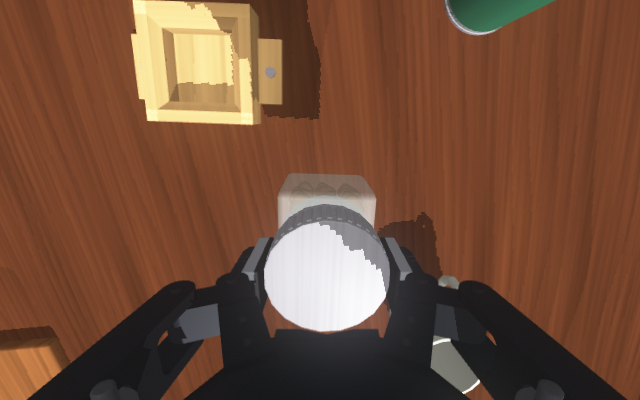

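```bash
python3 -m inch '[0.02,-0.002,0,0,0,0,0.04,-0.004,0,0,0,0,0.04,-0.004,0,0,0,0,0.04,-0.004,0,0,0,0,0.035,-0.004,0,0,0,0]'; python3 -m inch '[0.02,-0.002,0,0,0,0,0,0,0,0,0,0,0,0,0,0,0,0,0,0,0,0,0,0]'; python3 - <<'E'
from h import *
grab('wrist','w5'); print(readout.get_obs()['ee_rot'])
im,c=load('w5');crop(im,220,60,200,140,4,'w5c')
E
```

```text
clock: 5.32
tool_pos: [0.5462, 0.0263, 0.1637]
ee_rot: [180.0, -0.0, 82.9]
ft_force: [1.3, -0.8, -3.5]
gripper_width: 0.0568
clock: 5.65
tool_pos: [0.5468, 0.0441, 0.1635]
ee_rot: [180.0, 0.0, 82.8]
ft_force: [0.1, -0.1, -3.0]
gripper_width: 0.0569
[1.79993179e+02 2.45313966e-02 8.27742570e+01]
```

View pics/w5.png

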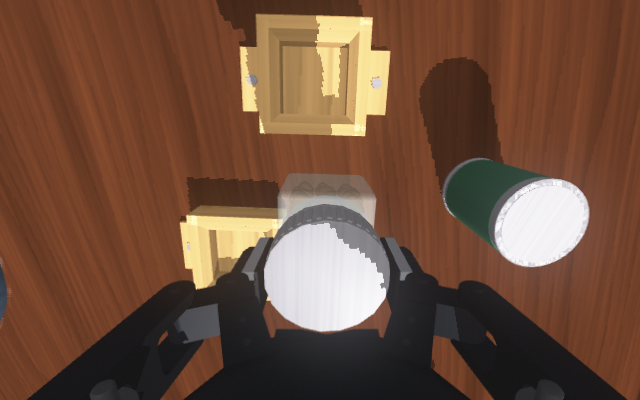

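View pics/w5c.png

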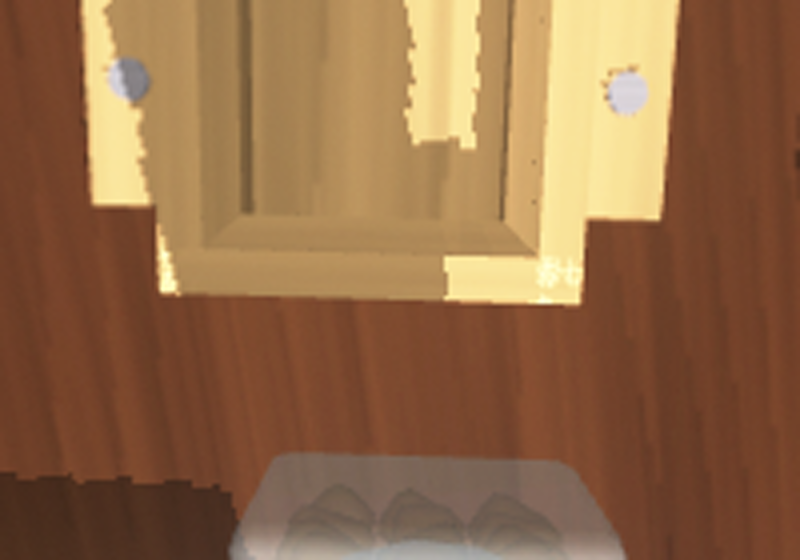

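```bash
python3 - <<'E'
from h import *
im,c=load('w5');crop(im,235,5,160,140,5,'w5d');crop(im,270,165,120,60,6,'w5j')
E
```

```text
(no output)
```

View pics/w5d.png

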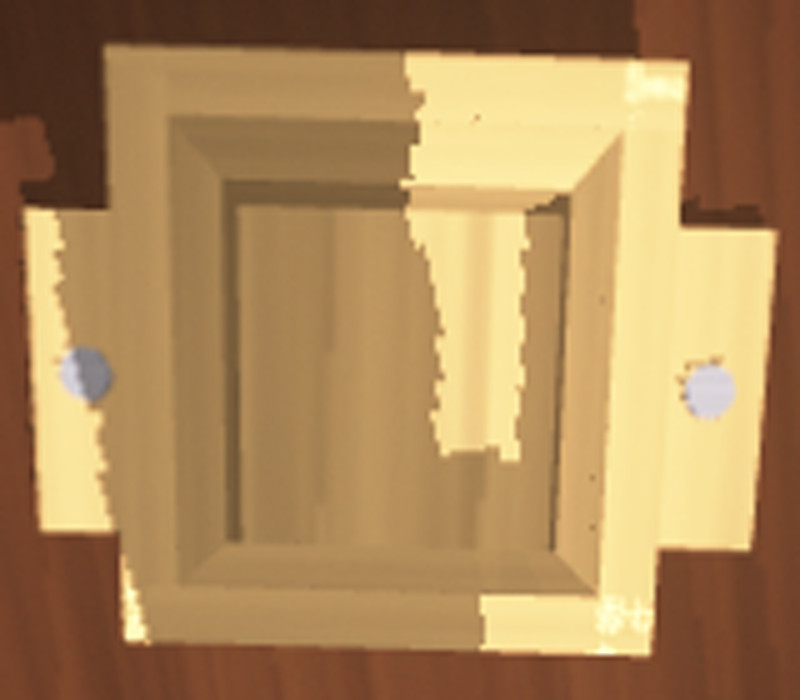

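View pics/w5j.png

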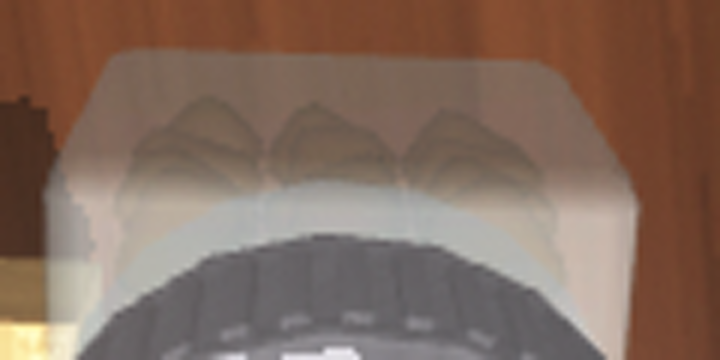

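```bash
python3 - <<'E'
from h import *
im,c=load('w5')
f=lambda p,s,x0,y0:[((x+.5)/s-.5+x0,(y+.5)/s-.5+y0) for x,y in p]
ang=lambda P:[round(float(np.degrees(np.arctan2(*(P[(i+1)%4]-P[i])[1::-1]))),1) for i in range(4)]
for p in([(105,45),(688,62),(650,655),(124,642)],[(170,115),(623,132),(597,593),(178,583)]):
  P=px2w(c,f(p,5,235,5),.034);print(P.mean(0),[np.linalg.norm(P[i]-P[(i+1)%4]) for i in range(4)],ang(P))
P=px2w(c,f([(240,205),(560,215),(553,552),(243,543)],5,235,5),.006);print('floor',P.mean(0),ang(P))
o=readout.get_obs();tz=o['tool_pos'][2]
zc=tz-.0659+.086   # cap mid height
for zz,p in((zc-.086,[(115,52),(555,65)]),(zc-.03,[(48,190),(636,205)])):
  A=px2w(c,f(p,6,270,165),zz);d=A[1]-A[0];print(zz,A,np.linalg.norm(d),np.degrees(np.arctan2(d[1],d[0])))
print('cap',px2w(c,[(326.5,270)],zc+.0115),o['tool_pos'])
E
```

```text
[0.54773785 0.14923037 0.034     ] [np.float64(0.09976877566775724), np.float64(0.09987542366772403), np.float64(0.09998242821755575), np.float64(0.10006783584337217)] [-8.7, -98.8, 171.4, 81.1]
[0.5478076  0.14938221 0.034     ] [np.float64(0.07840591713575455), np.float64(0.07762783884479027), np.float64(0.07871174845670137), np.float64(0.07847067514785575)] [-9.1, -99.0, 171.5, 80.8]
floor [0.54792315 0.14918834 0.006     ] [-8.8, -97.4, 171.2, 81.0]
0.0975438145152577 [[0.52219605 0.07718451 0.09754381]
 [0.57710685 0.06861502 0.09754381]] 0.055575458041433816 -8.870146415827543
0.1535438145152577 [[0.52275335 0.07527523 0.15354381]
 [0.5777638  0.06688184 0.15354381]] 0.05564709114231584 -8.675178763261103
cap [[0.5474559  0.04969515 0.19504381]] [0.54683411 0.04362091 0.16344381]
```

```bash
python3 -m inch '[0.03,-0.003,0,0,0,0,0.035,-0.004,0,0,0,0,0.03,-0.003,0,0,0,0,0.01,-0.001,0.01,0,0,0,0,0,0.02,0,0,0]'; python3 -m inch '[0,0,0.015,0,0,0,0,0,0,0,0,0,0,0,0,0,0,0,0,0,0,0,0,0]'; python3 - <<'E'
from h import *
im,c=grab('wrist','w6'); crop(im,235,130,180,130,4,'w6c')
im,c=grab('scene','s6'); crop(im,250,80,160,130,5,'s6c')
E
```

```text
clock: 6.12
tool_pos: [0.5511, 0.1516, 0.1348]
ee_rot: [179.8, -0.1, 82.9]
ft_force: [0.0, -0.1, -2.9]
gripper_width: 0.0567
clock: 6.45
tool_pos: [0.5497, 0.1491, 0.119]
ee_rot: [180.0, -0.0, 82.7]
ft_force: [-0.3, 0.8, -3.2]
gripper_width: 0.0573
```

View pics/w6c.png

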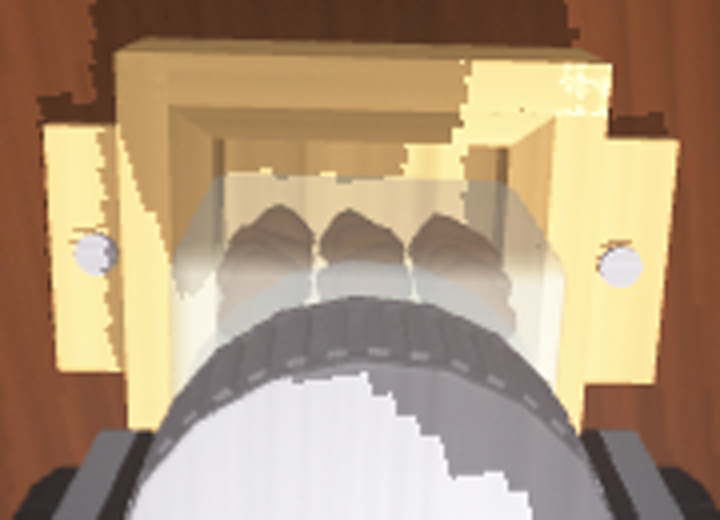

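View pics/s6c.png

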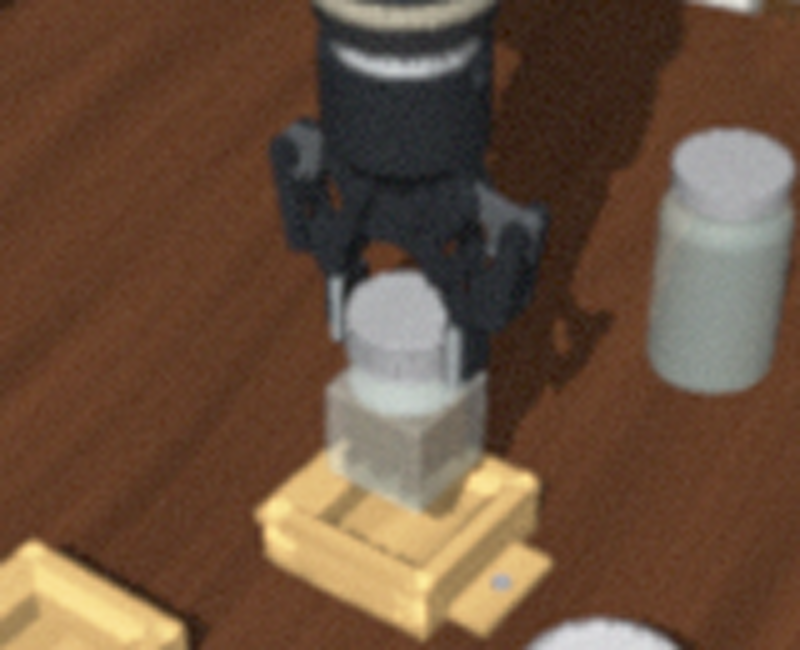

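```bash
python3 - <<'E'
from h import *
im,c=load('w6')
f=lambda p,s,x0,y0:[((x+.5)/s-.5+x0,(y+.5)/s-.5+y0) for x,y in p]
o=readout.get_obs();z=o['tool_pos'][2]-.0659
def cen(p,zz,h):
  A=px2w(c,f(p,4,235,130),zz);d=(A[1]-A[0])[:2];L=np.linalg.norm(d);d/=L;n=np.array([-d[1],d[0]])
  print(L,np.degrees(np.arctan2(d[1],d[0])),A.mean(0)[:2]-n*h)
cen([(224,175),(501,182)],z,.029)
cen([(172,290-25),(566,280)],z+.056,.029)
cen([(116,50),(611,63)],.034,.05)
cen([(168,105),(555,117)],.034,.0395)
cen([(95,254),(620,266)],.008,0)
E
```

```text
0.05236538648405225 -8.786134615142183 [0.54814004 0.14941107]
0.05582186897819533 -9.593030354265519 [0.54859922 0.14741208]
0.09936868676461247 -8.790230725058905 [0.5478143  0.14935052]
0.078717100210161 -9.086177612419906 [0.54738547 0.14894086]
0.12362934388142152 -8.67965467254274 [0.54764182 0.14951285]
```

```bash
python3 -m inch '[0,0,0.01,0,0,0,0,0,0.01,0,0,0,0,0,0.01,0,0,0,0,0,0.008,0,0,0,0,0,0,0,0,0]'; python3 -m inch '[0,0,0.004,0,0,0,0,0,0.004,0,0,0,0,0,0,0,0,0]'
```

```text
clock: 6.97
tool_pos: [0.5477, 0.1495, 0.0778]
ee_rot: [-179.8, 0.1, 82.8]
ft_force: [-0.1, 0.1, -3.8]
gripper_width: 0.057
clock: 7.22
tool_pos: [0.5493, 0.15, 0.0722]
ee_rot: [180.0, -0.0, 82.8]
ft_force: [0.0, 0.1, -3.5]
gripper_width: 0.0565
```

```bash
python3 -m inch '[0,0,0.002,0,0,0,0,0,0,0,0,0]';python3 -m inch '[0,0,0.002,0,0,0,0,0,0,0,0,0]'; python3 -m inch '[0,0,0.001,0,0,0,0,0,0,0,0,0]'
```

```text
clock: 7.38
tool_pos: [0.5495, 0.1501, 0.0719]
ee_rot: [179.9, -0.0, 82.8]
ft_force: [-4.9, -1.5, 11.9]
gripper_width: 0.0568
clock: 7.55
tool_pos: [0.5497, 0.1502, 0.0714]
ee_rot: [179.8, -0.1, 82.8]
ft_force: [-10.0, -2.3, 30.1]
gripper_width: 0.0565
clock: 7.72
tool_pos: [0.5497, 0.1502, 0.071]
ee_rot: [179.8, -0.1, 82.8]
ft_force: [-12.0, -2.4, 33.5]
gripper_width: 0.0567
```

```bash
python3 -m inch '[0,0,-0.003,0,0,0,0,0,0,0,0,0,0,0,0,0,0,0]'; python3 - <<'E'
from h import *
im,c=grab('wrist','w7'); crop(im,235,130,180,130,4,'w7c')
im,c=grab('scene','s7'); crop(im,250,80,160,130,5,'s7c')
o=readout.get_obs();print(o['tool_pos'],o['ft_force'],o['q'])
E
```

```text
clock: 7.97
tool_pos: [0.5498, 0.1501, 0.0718]
ee_rot: [179.9, -0.0, 82.8]
ft_force: [-4.0, -1.2, 13.6]
gripper_width: 0.0567
[0.5498131  0.15009952 0.07180673] [-4.92254999 -1.26318401 14.72690076] [ 1.52714376e+01  2.34408795e+01 -1.08991089e+01  5.55334680e+01
 -3.20085784e-03  1.12518259e+02]
```

View pics/w7c.png

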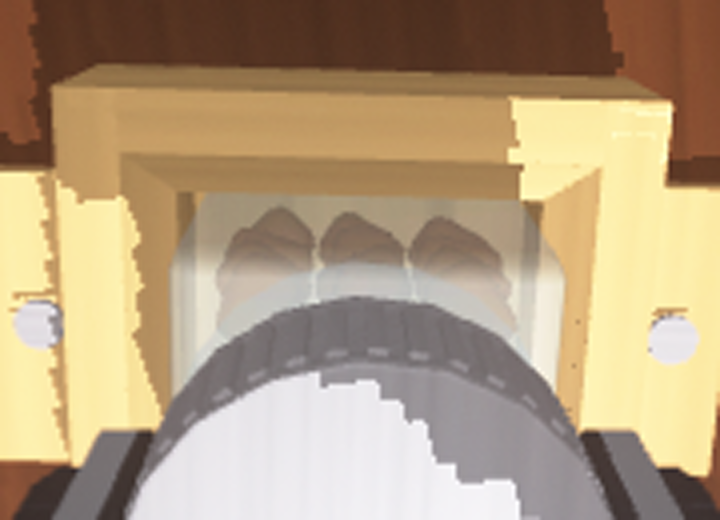

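View pics/s7c.png

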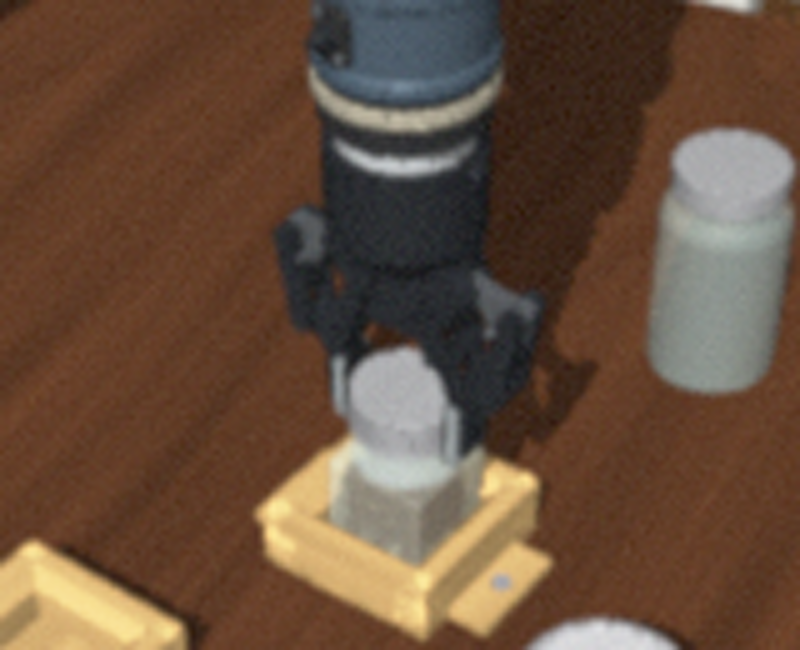

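```bash
cat > m.py <<'E'
from rig import readout
o=readout.get_obs();print('moment',o['moment'].round(2),'q6',round(o['q'][5],1))
E
python3 -m inch '[0,0,0,0,0,-1,0,0,0,0,0,-1,0,0,-0.0002,0,0,-1,0,0,-0.0002,0,0,-1,0,0,-0.0002,0,0,-1]';python3 m.py
python3 -m inch '[0,0,-0.0002,0,0,-1,0,0,-0.0002,0,0,-1,0,0,-0.0002,0,0,-1,0,0,-0.0002,0,0,-1,0,0,-0.0002,0,0,-1]';python3 m.py
```

```text
clock: 8.48
tool_pos: [0.5504, 0.1504, 0.0724]
ee_rot: [179.8, -0.0, 108.0]
ft_force: [-2.4, 0.5, 11.6]
gripper_width: 0.0567
moment [ 0.23  0.22 -0.25] q6 87.3
clock: 8.9
tool_pos: [0.5501, 0.1505, 0.0731]
ee_rot: [179.9, 0.0, 133.0]
ft_force: [-2.3, 1.2, 8.1]
gripper_width: 0.0568
moment [ 0.38  0.29 -0.19] q6 62.3
```

```bash
python3 - <<'E'
from h import *
im,c=grab('wrist','w8'); crop(im,190,60,300,225,2.6,'w8c')
E
```

```text
(no output)
```

View pics/w8c.png

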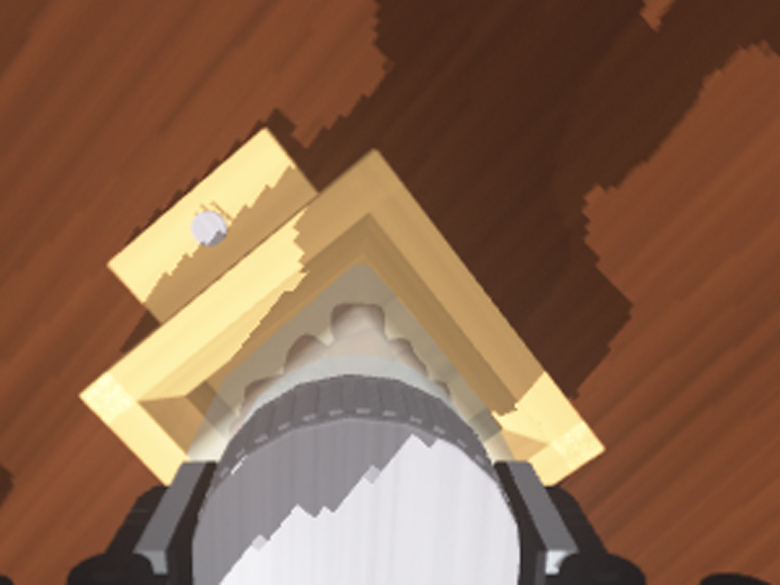

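The cap's brush lines stay vertical in the tool view, so it turns with the gripper without slipping. The jar stays put in the brace, so I continue.

```bash

python3 -m inch '[0,0,-0.0002,0,0,-1,0,0,-0.0002,0,0,-1,0,0,-0.0002,0,0,-1,0,0,-0.0002,0,0,-1,0,0,-0.0002,0,0,-1]';python3 m.py
python3 -m inch '[0,0,-0.0002,0,0,-1,0,0,-0.0002,0,0,-1,0,0,-0.0002,0,0,-1,0,0,-0.0002,0,0,-1,0,0,-0.0002,0,0,-1]';python3 m.py
python3 -m inch '[0,0,-0.0002,0,0,-1,0,0,-0.0002,0,0,-1,0,0,-0.0002,0,0,-1,0,0,-0.0002,0,0,-1,0,0,0,0,0,0]';python3 m.py
```

```text
clock: 9.37
tool_pos: [0.5498, 0.1503, 0.0735]
ee_rot: [179.9, 0.1, 158.0]
ft_force: [-2.1, -0.1, 4.3]
gripper_width: 0.057
moment [ 0.32  0.21 -0.14] q6 37.3
clock: 9.78
tool_pos: [0.55, 0.1501, 0.0743]
ee_rot: [180.0, 0.1, -177.0]
ft_force: [1.1, 0.2, 1.9]
gripper_width: 0.0571
moment [ 0.06 -0.06 -0.05] q6 12.3
clock: 10.2
tool_pos: [0.5496, 0.15, 0.0747]
ee_rot: [-180.0, 0.0, -157.0]
ft_force: [1.3, 0.0, -0.2]
gripper_width: 0.0568
moment [ 0.02 -0.02  0.  ] q6 -7.7
```

```bash

python3 -m inch '[0,0,-0.0002,0,0,-0.8,0,0,-0.0002,0,0,-0.4,0,0,-0.001,0,0,0,0,0,-0.001,0,0,0,0,0,0,0,0,0]';python3 m.py
python3 -m inch '[0,0,-0.001,0,0,0,0,0,-0.001,0,0,0,0,0,0,0,0,0]';python3 m.py
```

```text
clock: 10.62
tool_pos: [0.5494, 0.15, 0.0773]
ee_rot: [-180.0, 0.0, -151.4]
ft_force: [-0.2, -0.0, -0.7]
gripper_width: 0.0569
moment [ 0.02 -0.01  0.03] q6 -13.3
clock: 10.87
tool_pos: [0.5493, 0.15, 0.0793]
ee_rot: [-180.0, 0.0, -151.3]
ft_force: [0.2, 0.6, -0.4]
gripper_width: 0.0566
moment [ 0.09 -0.03 -0.01] q6 -13.4
```

```bash

python3 -m inch '[0,0,-0.004,0,0,0,0,0,-0.004,0,0,0,0,0,-0.004,0,0,0,0,0,-0.004,0,0,0,0,0,0,0,0,0]'
python3 -m inch '[0,0,-0.005,0,0,0,0,0,-0.006,0,0,0,0,0,-0.006,0,0,0,0,0,-0.004,0,0,0,0,0,0,0,0,0]'
python3 -m inch '[0,0,0,0,0,0,0,0,0,0,0,0,0,0,0,0,0,0]'
python3 - <<'E'
from h import *
im,c=grab('wrist','w9'); crop(im,190,60,300,225,2.6,'w9c')
im,c=grab('scene','s9'); crop(im,250,80,160,130,5,'s9c')
im,c=grab('top','t9'); crop(im,220,130,160,120,5,'t9c')
E
```

```text
clock: 11.28
tool_pos: [0.5497, 0.15, 0.0962]
ee_rot: [-180.0, 0.1, -151.3]
ft_force: [0.4, -0.2, -0.0]
gripper_width: 0.0567
clock: 11.7
tool_pos: [0.5498, 0.1501, 0.1173]
ee_rot: [-180.0, 0.1, -151.3]
ft_force: [-0.3, 0.6, -0.1]
gripper_width: 0.0572
clock: 11.95
tool_pos: [0.549, 0.1498, 0.1158]
ee_rot: [180.0, -0.0, -151.3]
ft_force: [0.0, 0.6, -0.7]
gripper_width: 0.0565
```

View pics/w9c.png

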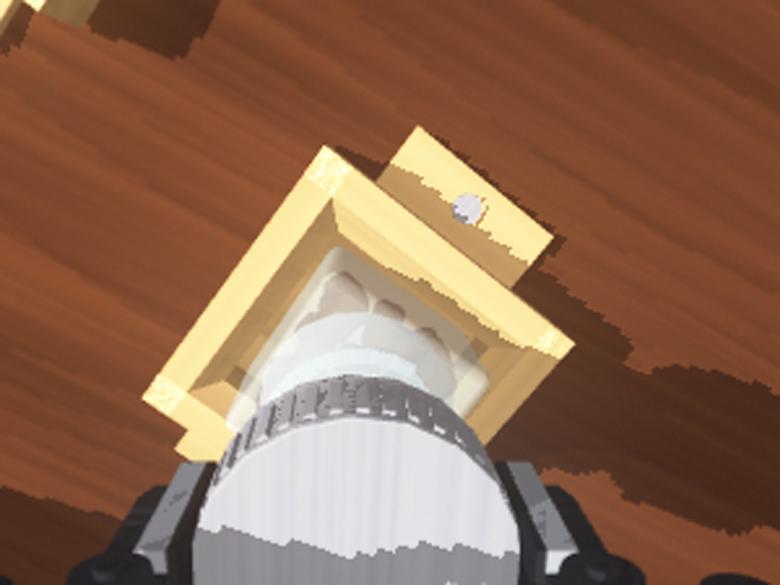

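View pics/s9c.png

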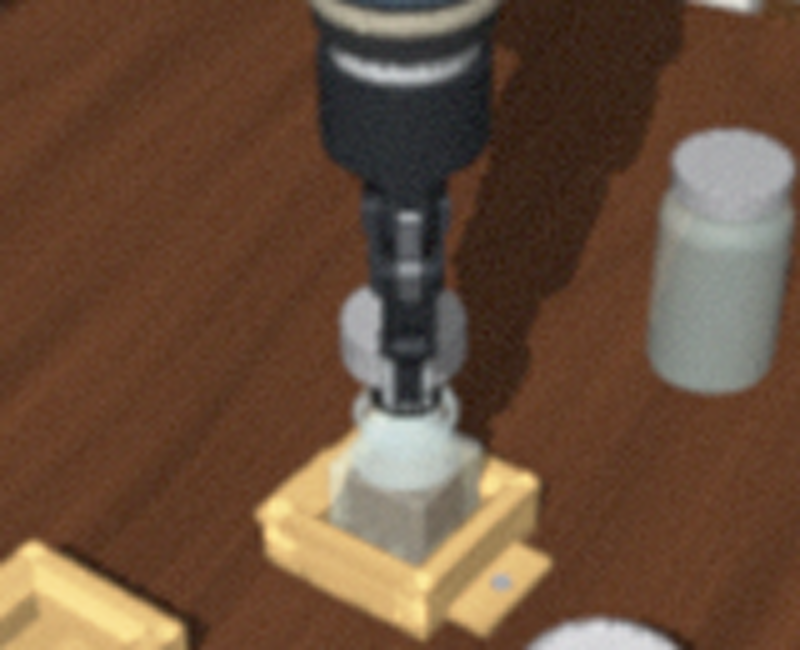

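```bash
python3 - <<'E'
from h import *
t=np.linspace(0,2*np.pi,60)
c0=np.array([.5478,.1492])
im,c=load('s9')
big=cv2.resize(im[80:210,250:410],None,fx=5,fy=5,interpolation=cv2.INTER_CUBIC)
for z,r,col in((.1,.0215,(0,0,255)),(.1245,.029,(0,255,0)),(.1475,.029,(255,0,0))):
    P=np.c_[c0[0]+r*np.cos(t),c0[1]+r*np.sin(t),0*t+z]
    q=((w2px(c,P)-[250,80]+.5)*5-.5).astype(int);cv2.polylines(big,[q],True,col,1)
cv2.imwrite('pics/s9o.png',big)
E
```

```text
(no output)
```

View pics/s9o.png

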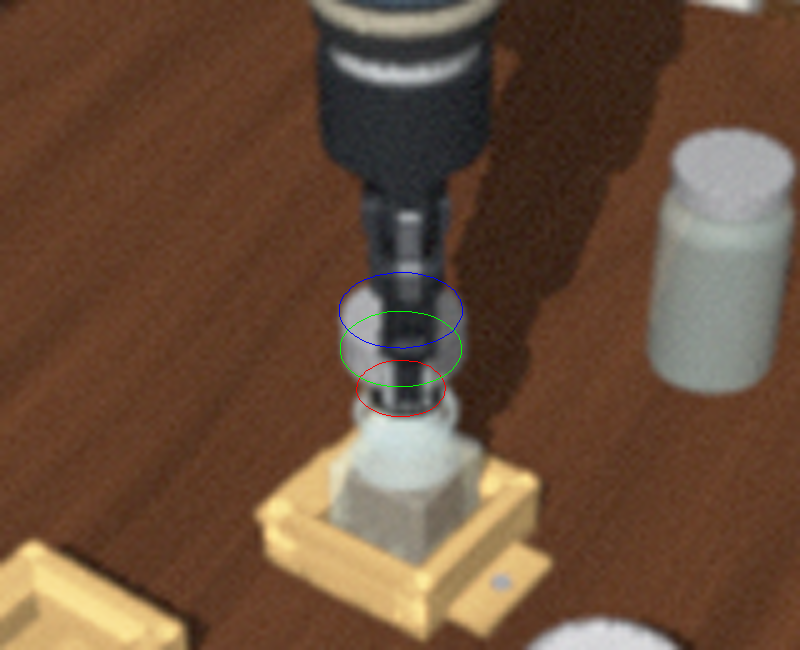

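View pics/t9c.png

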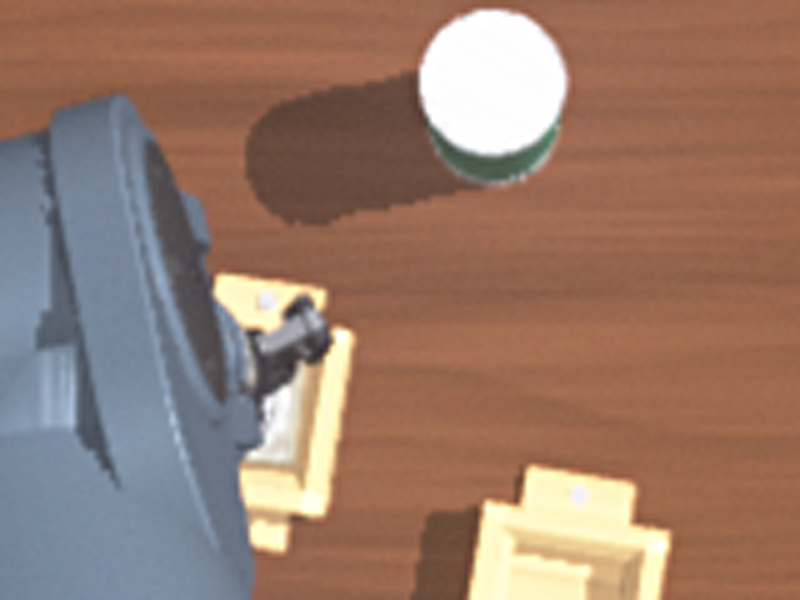

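```bash
python3 - <<'E'
from h import *
im,c=load('s9'); crop(im,305,130,50,70,8,'s9z')
im,c=load('w9'); crop(im,250,160,160,80,5,'w9z')
im,c=load('w9')
t=np.linspace(0,2*np.pi,60)
big=cv2.imread('pics/w9z.png')
for z,r,col in((.1,.0215,(0,0,255)),(.1245,.029,(0,255,0)),(.076,.025,(255,0,0))):
    P=np.c_[.5478+r*np.cos(t),.1492+r*np.sin(t),0*t+z]
    q=((w2px(c,P)-[250,160]+.5)*5-.5).astype(int);cv2.polylines(big,[q],True,col,1)
cv2.imwrite('pics/w9zo.png',big)
E
```

```text
(no output)
```

View pics/s9z.png

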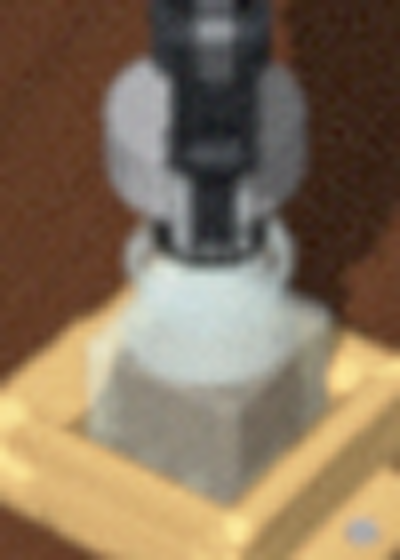

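View pics/w9zo.png

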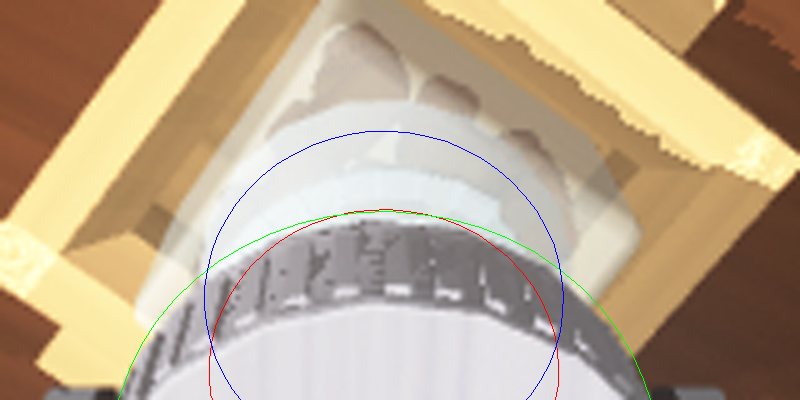

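The black seal ring in the mouth sits where the predicted rim falls. The cap's lower edge is at about z = 0.1245 and the rim at about 0.100, so the gap is about 24 mm. The jar is square and low in the brace, and the tin is where it was.

```bash
python3 - <<'E'
from rig import readout,bot
o=readout.get_obs();print(o['clock'],o['tool_pos'],o['ft_force'],o['gripper_width'],abs(o['qvel']).max())
print(bot.close_job())
E
```

```text
12.1 [0.54900248 0.14985511 0.1158271 ] [-0.55499593 -0.69107448  0.25827814] 0.05646153404376995 0.14299158275879126
the job is handed in; nothing more can be done
None
```

The jar is open and standing in the left-hand brace, with the cap still held above its mouth. I handed the job in at 12.1 s, and no verdict was reported.

- **What I did:** I lifted the square jar by its cap and lowered it into the pocket until it met the floor. I then turned the gripper about 126° counter-clockwise, following the thread's rise, and lifted the cap straight off.
- **Seating:** the jar touched down with the tool at 71–72 mm height, against 72 mm expected. Just before lowering, it lined up with the pocket to about 1–2 mm.
- **Turning:** the cap did not slip in the fingers during the turn, and the wrist force fell to about zero once the thread let go.
- **End state:** the cap is level and still, held at about 57 mm finger opening. It is about 1–2 mm off the jar's axis, with its lower edge about 24 mm above the rim. No cap–jar contact showed in the wrist force.
- **Disagreements:** the scene picture shows a ring on the jar's neck that is wider and lower than the rim should be. I took it for the thread, because the black seal matches the expected rim height. In the same picture the cap looked slightly lower than the overlay.
- **Not checked:** I did not re-measure the mug and the round jar at the end. The arm never went near the round jar. It passed above the mug without touching it.

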